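# Change over the sample loader's trays

### The arm

A 6-joint arm with a two-finger parallel gripper is mounted at the origin on the work surface. World frame = base frame: x ahead of the robot, y to its left, z up, the work surface at z = 0. Lengths are in m, angles in rad, forces in N, time in s.
With the tool pointing down it reaches from about 0.425 to 0.95 m from the base axis. Payload 14.7 kg.
Tool frame: the origin (TCP) lies at the very end of the fingers, on their centre line; the grasp point (between the pads) lies 19 mm behind it; z points along the fingers, y is the direction in which the jaws open and shut (so a half turn about z gives the same grasp; the last joint's range is limited). The gripper opens to 85 mm and grips with 20 to 120 N. Pads are 22 mm wide; open, the fingers measure 114 mm over their backs; the gripper's body (76 mm by 85 mm) begins 54 mm behind the grasp point. The pads swing forward as they close: fully open they stand 13 mm farther back than shut.
Start: joints at [-1.2, 0.48, 1.596, -0, 1.065, -0.047], TCP at [0.264, -0.594, 0.193] pointing down, gripper open.
Joint ranges: [-2.75, 2.75], [-0.82, 2.05], [0.23, 2.67], [-1.56, 4.7], [0.09, 2.69], [-2.92, 2.92]. Speed limits (rad/s): [1.89, 1.89, 2.39, 3.01, 3.01, 3.01].

### API

Orientations are given as a rotation vector (axis times angle).
In Python, from station import ctrl gives the robot as it stands.
- The arm moves only by the tool send_rows, never from a script. Its arguments are lists of equal length, an entry for each row: "linear": the shift along the tool's x, y, z in mm, a list of three; "spin": the turn about the tool's z in rad; "gripper": the closure, from 0 (fully open) to 1 (shut). In form: {"linear": [[dx, dy, dz], ...], "spin": [spin, ...], "gripper": [gripper, ...]}. A call has 1 to 5 rows; each row is the pose to reach, as a shift and turn from the pose commanded when the call began, along the tool's axes at that moment; what a row does not reach only later rows make up. A row lasts 1/12 s, in which the tool goes at most 41.7 mm and 7.16 degrees, less where a joint would pass 70% of its speed; a pose out of reach is approached as far as the arm can. A call with a gripper value outside its range is refused whole. The fingers move at their own pace and stop on an object; "force" is the grip in N (left out, the last holds). Time passes only in rows, so rows that repeat a pose let the fingers close. It gives the time, the measured TCP pose, the force and the opening at its end, in the units of the state.
- ctrl.get_obs(): the state, without advancing time (a new reading comes with each control period).
- ctrl.camera(name): name is "scene" or "side" or "wrist"; returns a dict with "img" (400x640x3 uint8, red, green, blue), "range_z" (400x640 float32, m along the optical axis (not along the pixel's ray), 0 where there is no reading), "mtx" (3x3 intrinsics, pixels), "rvec" (rotation vector, rad) and "tvec" (3), from world to camera coordinates, as OpenCV has them. Camera axes: x right, y down, z forward; pixel columns grow to the right and rows downward; lengths in m; the calibration is good to about 2 mm. A picture is of the moment at which its call begins.
- ctrl.job_done(): hands the job in, once; it reports no verdict.
Trained networks look in the newest picture that a camera, given by its name, has taken for a name from the list of things; names that differ only in an ending like _2 or _b are one class to them, and where a whole thing is asked for, a point or a joint stands for the part that bears it (a point fixed in the world has none). Each returns a list of dicts, best first, with "conf" (0 to 1); they miss things now and then, are a little off and sometimes report something else, mostly with a low value. They report only what shows in the picture. A call takes as long as a camera call.
- ctrl.recognise(camera, thing): "xy" ([column, row] as shares, 0 to 1, of the picture: columns of its width, rows of its height, amid what is visible of it).
- ctrl.trace(camera, thing): "region" (400x640 bool, what is visible of it) and "xy" ([column, row] as shares, 0 to 1, of the picture: columns of its width, rows of its height, amid what is visible of it).
The state is a dict: "t": time; "joint_pos": joint angles; "dq": joint speeds; "effort": joint torques, N m; "tool_pos": TCP position; "eef_rot": TCP orientation; "ft_force": force on the tool from outside, world axes, zero at the start; "torque": the same for the moment, N m; "gripper_width": opening from 0.0 (shut) to 1.0 (fully open).
Only numpy, scipy, OpenCV 4.12 (cv2) and the standard library are available. Lean on these libraries where they do the work, as an engineer would, in place of code of your own. Each camera call takes 0.05 s, during which the arm holds its last target.

### The job

Change over the sample loader: first push the empty tray, which was left standing out, fully home, and only then hook a fingertip behind the orange lip of the tray with the two amber vials and draw it fully out to its stop, so that the trays are never both out. Work only with the fingertips: do not pinch a lip between the fingers, and let the vials ride standing in their wells without lifting them out. Leave the bottle, tip rack and mixer where they are, and finish clear of everything.

Things in the scene. Friction and masses are not known exactly. Their poses are not given: they have to be found in the camera images.
- loaded_tray (a joint): how far the tray that carries the two amber vials is drawn out of the loader, m: 0 fully home (end stop), 0.13 fully out (end stop). It only slides level, along its lane; stiff runners (about 2.5 N friction plus 8 N per m/s) keep it where it is left. Starts at 0.
- loaded_lane: fixed aluminium rail pair of the tray that carries the two amber vials; origin 12 mm above the bench, under the front face of the tray's lip when the tray is home. x points into the loader (away from the robot), so the tray draws out along its -x; y along the lip, z up. Which of the two lanes is on the left varies; both lanes have the same yaw and lie 130 mm apart.
- loaded_lip (a point): middle of the top edge of the orange lip at the front end of the tray that carries the two amber vials; 50 mm above the bench; moves with the tray. The lip is an upright plate 80 mm wide along the lane's y and 6 mm thick (3 mm each side of this point), 28 mm above the tray's floor. Behind it (lane +x): clear pocket 53 mm long, 90 wide, then a holder, top 40 mm above the bench. In front: bench or 12 mm deck
- empty_tray (a joint): how far the tray that has nothing in it is drawn out of the loader, m: 0 fully home (end stop), 0.13 fully out (end stop). It only slides level, along its lane; stiff runners (about 2.5 N friction plus 8 N per m/s) keep it where it is left. Starts 50 to 120 mm out.
- empty_lane: fixed aluminium rail pair of the tray that has nothing in it; origin 12 mm above the bench, under the front face of the tray's lip when the tray is home. x points into the loader (away from the robot), so the tray draws out along its -x; y along the lip, z up. Which of the two lanes is on the left varies; both lanes have the same yaw and lie 130 mm apart.
- empty_lip (a point): middle of the top edge of the orange lip at the front end of the tray that has nothing in it; 50 mm above the bench; moves with the tray. The lip is an upright plate 80 mm wide along the lane's y and 6 mm thick (3 mm each side of this point), 28 mm above the tray's floor. Behind it (lane +x): clear pocket 53 mm long, 90 wide, then a holder, top 40 mm above the bench. In front: bench or 12 mm deck
- vial0: loose amber glass vial with white cap, 26 mm across, 55 mm tall, standing in the front well (32 mm square, 18 mm deep) of the loaded tray, top 77 mm above the bench; origin at the centre of its underside
- vial1: loose amber glass vial with white cap, 26 mm across, 55 mm tall, standing in the rear well (32 mm square, 18 mm deep) of the loaded tray, top 77 mm above the bench; origin at the centre of its underside
- loader: cream sample loader, fixed: deck 270 x 300 x 12 mm carrying the two lanes, with a block 110 x 300 x 85 mm across its far end, 250 mm behind the home position of the lips. Origin on the bench, midway between the lanes, below the front faces of lips that are home; x points into the loader. The deck's front edge is 20 mm in front of the origin.
- media_bottle: loose amber bottle with blue cap, 66 mm across, 150 mm tall, bystander; origin at the centre of its underside
- tip_rack: loose yellow rack of white pipette tips, 85 x 120 x 55 mm, bystander; origin at the centre of its underside
- mixer: loose yellow vortex mixer, 130 x 130 x 118 mm, bystander; origin at the centre of its underside

How it is judged:
On the way, in this order (a step that is already met when the one before it is completed fails the run):
1. the empty tray is pushed fully home while the loaded one is still home (value of joint empty_tray below 0.008 m and value of joint loaded_tray below 0.015 m), for 0.2 s.
2. the tray with the vials is being drawn by a finger pressing on the back of its lip (value of joint loaded_tray between 0.02 and 0.115 m and value of joint empty_tray below 0.008 m and contact force between the fingers and loaded_tray_c1 above 0.5 N), for 0.1 s.
3. the tray with the vials is drawn fully out (value of joint loaded_tray above 0.122 m and value of joint empty_tray below 0.008 m), for 0.2 s.
At the end, for the whole second after the job is handed in: The loaded tray is within 8 mm of its outer stop and the empty tray within 8 mm of home, both at rest; both vials stand upright (within 0.3 rad) in their own wells; no bystander has moved more than 20 mm (all of step 3 and angle between each of vial0, vial1's own z axis and vertical below 0.3 rad and z of each of vial0, vial1 in the frame of loaded_lip below -0.02 m and x of vial0 in the frame of loaded_lip between 0.068 and 0.088 m and x of vial1 in the frame of loaded_lip between 0.106 and 0.126 m and velocity of joint loaded_tray between -0.01 and 0.01 m/s and velocity of joint empty_tray between -0.01 and 0.01 m/s and linear speed of each of vial0, vial1 below 0.02 m/s and distance of each of media_bottle, tip_rack, mixer from where it was at the start of the episode below 0.02 m); the robot touches nothing.
It fails at once if both trays out at once (loaded one over 15 mm while the empty one is over 15 mm out) (value of joint each of loaded_tray, empty_tray above 0.015 m).
It fails at once if a lip is pinched between the fingers (pressed on its front and back face at once, over 2 N each) ((contact force between the fingers and loaded_tray_c0 above 2 N and contact force between the fingers and loaded_tray_c1 above 2 N) or (contact force between the fingers and empty_tray_c0 above 2 N and contact force between the fingers and empty_tray_c1 above 2 N)).
It fails at once if a vial is lifted or knocked out of its well, or tipped (not (angle between each of vial0, vial1's own z axis and vertical below 0.3 rad and z of each of vial0, vial1 in the frame of loaded_lip below -0.02 m and x of vial0 in the frame of loaded_lip between 0.068 and 0.088 m and x of vial1 in the frame of loaded_lip between 0.106 and 0.126 m)).
It fails at once if a bystander is moved over 20 mm or tipped (distance of any of media_bottle, tip_rack, mixer from where it was at the start of the episode above 0.02 m or angle between any of media_bottle, tip_rack, mixer's own z axis and vertical above 0.3 rad).
It also fails if it takes over 45 s, if anything falls off the work surface, if the arm or the gripper's body presses on something with over 40 N, if the wrist force passes 120 N, or if a joint passes its speed limit or range.

## Working session

There is one attempt and no reset: what is moved stays moved. The work goes in short steps, Python scripts to look and compute and a tool call to move; the robot and the scene stay as the last step left them, time stands still between calls to the robot, and variables do not carry over. Pictures are saved under pics/ and viewed, and the job is handed in when it is done.

Besides the shell and the picture viewer there is one more tool, called after ">>>" by a JSON object that holds its "op" and its "data", one argument or row to a line. send_rows: Moves the arm, as the interface text tells. Its arguments: {"type":"object","properties":{"linear":{"type":"array","items":{"type":"array","items":{"type":"number"}}},"spin":{"type":"array","items":{"type":"number"}},"gripper":{"type":"array","items":{"type":"number"}},"force":{"type":"number"}},"required":["linear","spin","gripper"]}

```bash
ls; mkdir -p pics; python3 - <<'E'
from station import ctrl
import cv2,numpy as np
o=ctrl.get_obs();print(o)
for n in ["scene","side"]:
    c=ctrl.camera(n);cv2.imwrite(f"pics/{n}0.png",c["img"][:,:,::-1]);np.savez(f"{n}0.npz",**c)
    for t in ["loaded_lip","empty_lip","vial0","vial1","media_bottle","tip_rack","mixer"]:
        print(n,t,[(np.round(np.array(d["xy"])*[640,400]),round(d["conf"],2)) for d in ctrl.recognise(n,t)][:3])
E
```

```text
pics
{'t': 0.0, 'joint_pos': array([-1.19955583e+00,  4.80843713e-01,  1.59684864e+00,  1.64496463e-06,
        1.06505997e+00, -4.66175506e-02]), 'dq': array([ 0.00073786, -0.00052591, -0.00040149, -0.00116697,  0.00114565,
        0.00144543]), 'effort': array([ 2.14163563e-03, -9.50651622e+01, -4.30187094e+01, -1.26211080e-04,
        1.21902270e-02, -3.63115839e-05]), 'tool_pos': array([ 0.26362584, -0.59366964,  0.1920741 ]), 'eef_rot': array([-3.07215484e+00, -6.51366412e-01,  2.92032478e-04]), 'ft_force': array([-0.04695117,  0.05581346, -0.38211597]), 'torque': array([-0.03492586,  0.03444255, -0.04041703]), 'gripper_width': 0.9989521374228433}
scene loaded_lip [(array([388., 264.]), 0.84)]
scene empty_lip [(array([336., 214.]), 0.77)]
scene vial0 [(array([392., 250.]), 0.83)]
scene vial1 [(array([392., 250.]), 0.83)]
scene media_bottle [(array([188., 153.]), 0.86)]
scene tip_rack [(array([460., 153.]), 0.65)]
scene mixer [(array([148., 220.]), 0.58)]
side loaded_lip [(array([246., 215.]), 0.87), (array([311., 213.]), 0.18)]
side empty_lip [(array([312., 213.]), 0.88)]
side vial0 [(array([308., 208.]), 0.48), (array([247., 202.]), 0.45), (array([315., 213.]), 0.28)]
side vial1 [(array([308., 208.]), 0.48), (array([247., 202.]), 0.45), (array([315., 213.]), 0.28)]
side media_bottle [(array([450., 179.]), 0.68), (array([310., 211.]), 0.36)]
side tip_rack [(array([242., 364.]), 0.9)]
side mixer [(array([245., 364.]), 0.66), (array([402., 144.]), 0.59)]
```

View pics/scene0.png

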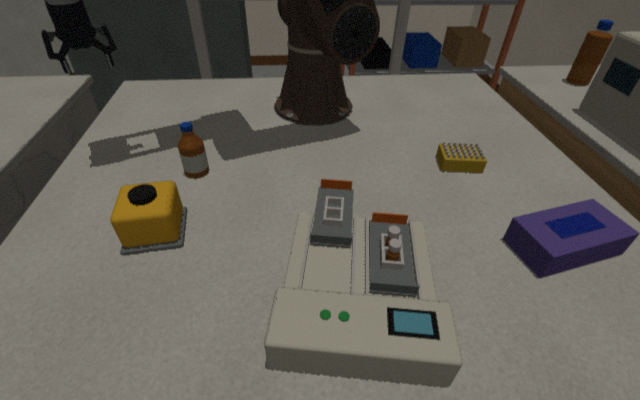

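View pics/side0.png

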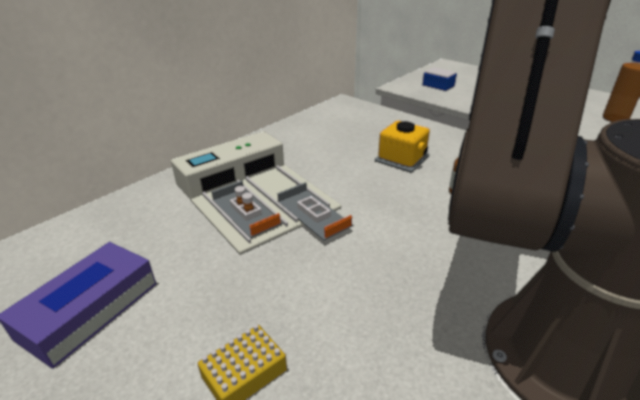

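The scene view looks back at the robot. The empty tray is out, with its lip at (336,184). The loaded tray is home, with its lip at (389,217) and vials at (393,245). Next I'll measure the orange lips in 3D.

```bash
cat > h.py <<'E'
import numpy as np,cv2
def pts(c,mask):
    v,u=np.nonzero(mask&(c["range_z"]>0)); z=c["range_z"][v,u]; K=c["mtx"]
    p=np.c_[(u-K[0,2])/K[0,0]*z,(v-K[1,2])/K[1,1]*z,z]
    R=cv2.Rodrigues(c["rvec"])[0]; return (p-c["tvec"].ravel())@R
def orange(c):
    h=cv2.cvtColor(c["img"],cv2.COLOR_RGB2HSV)
    return (h[...,0]<14)&(h[...,1]>170)&(h[...,2]>90)
E
python3 - <<'E'
from h import *
for n in ["scene","side"]:
    c=np.load(n+"0.npz"); c={k:c[k] for k in c}
    k,l,s,ce=cv2.connectedComponentsWithStats(orange(c).astype(np.uint8))
    for i in range(1,k):
        if s[i,4]<25: continue
        p=pts(c,l==i); 
        if len(p)<10: continue
        m=np.median(p,0)
        if m[2]>.12 or m[2]<-.02 : continue
        q=p[np.linalg.norm(p-m,axis=1)<.06]
        mm=q[:,:2].mean(0);w,V=np.linalg.eigh(np.cov(q[:,:2].T));d=V[:,1];t=(q[:,:2]-mm)@d
        print(n,s[i],np.round(m,4),"ext",np.round(q.min(0),3),np.round(q.max(0),3),"yaw of y-axis",np.degrees(np.arctan2(d[1],d[0])),t.min(),t.max(), "mid",mm+d*(t.min()+t.max())/2)
    # deck/tray edges: whole loader points
    P=pts(c,np.ones((400,640),bool)); b=(P[:,0]>.3)&(P[:,0]<1.3)&(abs(P[:,1])<.4)
    t=P[b&(P[:,2]>.075)&(P[:,2]<.095)]
    print("z~85 pts",len(t)); 
    if len(t):
        r=cv2.minAreaRect(t[(t[:,0]>.6),:2].astype(np.float32));print(r)
    print(np.round(cv2.Rodrigues(c["rvec"])[0].T@-c["tvec"].ravel(),3))
E
```

```text
z~85 pts 12616
((0.8116573095321655, -0.12833338975906372), (0.5954711437225342, 0.29857155680656433), 76.21395111083984)
[ 1.238 -0.116  0.612]
side [251 215  29  19 264] [0.6449 0.1203 0.0386] ext [0.635 0.081 0.023] [0.655 0.157 0.051] yaw of y-axis 78.51399141870331 -0.038921290826317706 0.03716671503314384 mid [0.64466652 0.11915734]
side [325 217  26  20 239] [0.5092 0.0169 0.0389] ext [ 0.5   -0.023  0.024] [0.519 0.053 0.052] yaw of y-axis 78.75880205766548 -0.03949080894399683 0.03753809105013242 mid [0.50916046 0.01504375]
z~85 pts 2545
((0.8106073141098022, -0.11717486381530762), (0.5760756134986877, 0.2961912453174591), 76.63089752197266)
[0.022 0.623 0.644]
```

```bash
python3 - <<'E'
from h import *
from station import ctrl
L={}
for n in ["scene","side"]:
    c=ctrl.camera(n)
    for t in ["loaded_lip","empty_lip","media_bottle","tip_rack","mixer","loader"]:
        r=ctrl.trace(n,t)
        if not r: print(n,t,None);continue
        p=pts(c,r[0]["region"]);m=np.median(p,0)
        print(n,t,r[0]["conf"],len(p),np.round(m,3),np.round(p.min(0),3),np.round(p.max(0),3))
        if t=="loader":
            q=p[(abs(p[:,2]-.085)<.004)];
            if len(q)>100: print(cv2.minAreaRect(q[:,:2].astype(np.float32)))
    h=c["img"].astype(int)
    o=(h[...,0]>1.8*h[...,1])&(h[...,1]>1.5*h[...,2])&(h[...,0]>80)
    k,l,s,ce=cv2.connectedComponentsWithStats(o.astype(np.uint8))
    for i in range(1,k):
        if s[i,4]<40: continue
        p=pts(c,l==i);m=np.median(p,0);q=p[(abs(p-m)<.06).all(1)]
        if 0.02<m[2]<.06 and len(q)>20:
            mm=q[:,:2].mean(0);w,V=np.linalg.eigh(np.cov(q[:,:2].T));d=V[:,1];t=(q[:,:2]-mm)@d
            print(n,s[i],"zmax",q[:,2].max(),np.degrees(np.arctan2(d[1],d[0])),t.min(),t.max(),"mid",mm+d*(t.min()+t.max())/2, np.sqrt(w))
E
```

```text
scene loaded_lip 0.73 2979 [0.773 0.091 0.023] [ 0.601  0.034 -0.002] [0.851 0.174 0.052]
scene empty_lip 0.67 2432 [ 0.616 -0.008  0.023] [ 0.506 -0.07   0.015] [0.715 0.056 0.052]
scene media_bottle 0.77 1144 [ 0.406 -0.355  0.08 ] [ 0.113 -0.434 -0.002] [ 0.42  -0.327  0.152]
scene tip_rack 0.85 1302 [0.434 0.381 0.043] [ 0.286  0.326 -0.001] [0.458 0.499 0.058]
scene mixer 0.64 4626 [ 0.658 -0.406  0.085] [ 0.424 -0.55  -0.002] [ 0.681 -0.349  0.12 ]
scene loader 0.64 20429 [ 0.938 -0.011  0.084] [ 0.589 -0.162 -0.001] [1.015 0.201 0.091]
((0.9326812624931335, -0.006901875138282776), (0.2982667088508606, 0.11054278165102005), 78.45923614501953)
side loaded_lip 0.81 1794 [0.715 0.114 0.024] [0.635 0.037 0.009] [0.895 0.169 0.078]
side empty_lip 0.83 1985 [0.598 0.004 0.024] [ 0.498 -0.068 -0.001] [0.71  0.057 0.051]
side media_bottle 0.68 109 [ 0.401 -0.335  0.059] [ 0.394 -0.352  0.003] [ 0.41  -0.327  0.105]
side tip_rack 0.87 4226 [0.389 0.401 0.045] [ 0.35   0.312 -0.002] [0.471 0.459 0.059]
side mixer 0.74 2175 [ 0.583 -0.367  0.07 ] [ 0.531 -0.683 -0.003] [ 0.776 -0.347  0.121]
side loader 0.75 7449 [0.869 0.037 0.031] [ 0.573 -0.76  -0.483] [1.938 0.206 0.09 ]
((0.9283921122550964, -0.004049539566040039), (0.29826119542121887, 0.11207506060600281), 78.60383605957031)
side [251 215  28  19 260] zmax 0.050857748601202894 78.37717675486601 -0.038322989152094755 0.036464216187327154 mid [0.64471478 0.11956125] [0.0016463  0.02123433]
side [325 217  26  19 229] zmax 0.05016204522683884 78.4732285550165 -0.03837596746086506 0.0377603449071616 mid [0.50929608 0.01587057] [0.00169977 0.02149668]
```

Yaw is -11.5°. The empty lip's front is at (0.509, 0.016), about 112 mm out, and the loaded lip's front is at (0.645, 0.120). I'll raise the tool, align tool x with the lane and shut the fingers.

>>> {"op": "send_rows", "data": {
  "linear": [
    [0,0,-15],
    [0,0,-30],
    [0,0,-45],
    [0,0,-60],
    [0,0,-70]
  ],
  "spin": [0.123,0.246,0.37,0.494,0.618],
  "gripper": [1,1,1,1,1]
}}

```text
t: 1.92
tool_pos: [0.2639, -0.5944, 0.2642]
eef_rot: [3.124, -0.323, 0.001]
ft_force: [0.3, -0.0, 0.6]
gripper_width: 0.302
```

>>> {"op": "send_rows", "data": {
  "linear": [
    [4,-32,0],
    [9,-65,0],
    [13,-97,0],
    [18,-130,0],
    [22,-162,0]
  ],
  "spin": [0,0,0,0,0],
  "gripper": [1,1,1,1,1]
}}

```text
t: 2.33
tool_pos: [0.3178, -0.4382, 0.2627]
eef_rot: [3.126, -0.314, 0.0]
ft_force: [1.1, 0.3, 0.3]
gripper_width: -0.001
```

>>> {"op": "send_rows", "data": {
  "linear": [
    [4,-32,0],
    [9,-65,0],
    [13,-97,0],
    [18,-130,0],
    [22,-162,0]
  ],
  "spin": [0,0,0,0,0],
  "gripper": [1,1,1,1,1]
}}

```text
t: 2.75
tool_pos: [0.3716, -0.2838, 0.2629]
eef_rot: [3.126, -0.314, 0.001]
ft_force: [0.7, 0.4, -0.3]
gripper_width: 0.001
```

>>> {"op": "send_rows", "data": {
  "linear": [
    [4,-32,0],
    [9,-65,0],
    [13,-97,0],
    [18,-130,0],
    [22,-162,0]
  ],
  "spin": [0,0,0,0,0],
  "gripper": [1,1,1,1,1]
}}

```text
t: 3.17
tool_pos: [0.4255, -0.1293, 0.263]
eef_rot: [3.126, -0.314, 0.001]
ft_force: [0.5, 0.6, 0.0]
gripper_width: -0.002
```

>>> {"op": "send_rows", "data": {
  "linear": [
    [4,-32,0],
    [9,-65,0],
    [13,-97,0],
    [20,-161,0],
    [20,-161,0]
  ],
  "spin": [0,0,0,0,0],
  "gripper": [1,1,1,1,1]
}}

```text
t: 3.58
tool_pos: [0.4775, 0.0261, 0.2629]
eef_rot: [-3.125, 0.313, -0.001]
ft_force: [-1.1, -0.6, 0.4]
gripper_width: -0.001
```

>>> {"op": "send_rows", "data": {
  "linear": [
    [0,0,40],
    [0,0,80],
    [0,0,120],
    [0,0,160],
    [0,0,190]
  ],
  "spin": [0,0,0,0,0],
  "gripper": [1,1,1,1,1]
}}

```text
t: 4.0
tool_pos: [0.4756, 0.0231, 0.0703]
eef_rot: [3.126, -0.313, -0.002]
ft_force: [0.0, -0.3, 0.0]
gripper_width: 0.0
```

>>> {"op": "send_rows", "data": {
  "linear": [
    [0,2,20],
    [0,4,39],
    [0,4,39]
  ],
  "spin": [0,0,0],
  "gripper": [1,1,1]
}}

```text
t: 4.25
tool_pos: [0.4738, 0.0188, 0.0309]
eef_rot: [3.125, -0.314, -0.007]
ft_force: [-1.4, -0.8, -0.1]
gripper_width: -0.002
```

```bash
python3 - <<'E'
from station import ctrl
import cv2
for n in ["side"]:
    c=ctrl.camera(n);cv2.imwrite(f"pics/{n}1.png",cv2.resize(c["img"][130:270,180:400,::-1],None,fx=3.5,fy=3.5))
E
```

```text
(no output)
```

View pics/side1.png

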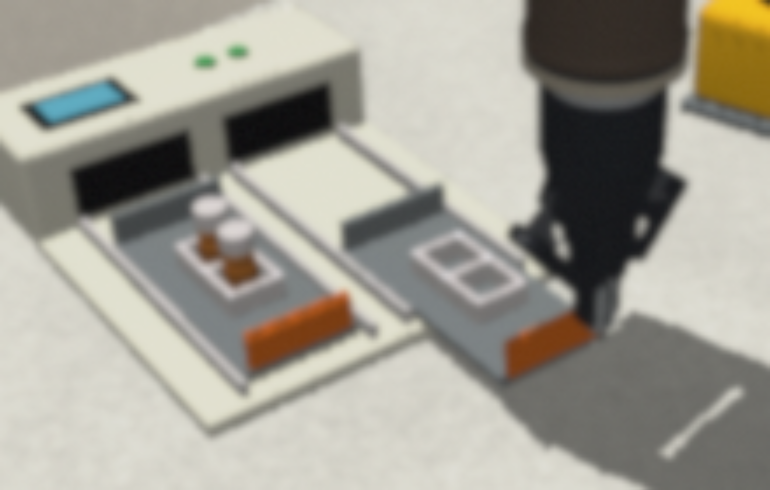

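The shut fingertips stand in front of the empty lip, around (600,310) in the crop. Now I'll push.

>>> {"op": "send_rows", "data": {
  "linear": [
    [10,0,0],
    [20,0,0],
    [30,0,0],
    [42,0,0],
    [55,0,0]
  ],
  "spin": [0,0,0,0,0],
  "gripper": [1,1,1,1,1]
}}

```text
t: 4.72
tool_pos: [0.5321, 0.0078, 0.035]
eef_rot: [-3.126, 0.314, -0.004]
ft_force: [0.3, 0.5, -0.1]
gripper_width: -0.003
```

>>> {"op": "send_rows", "data": {
  "linear": [
    [14,0,0],
    [28,0,0],
    [42,0,0],
    [54,0,0],
    [66,0,0]
  ],
  "spin": [0,0,0,0,0],
  "gripper": [1,1,1,1,1]
}}

```text
t: 5.13
tool_pos: [0.5971, -0.0055, 0.035]
eef_rot: [-3.126, 0.314, -0.004]
ft_force: [-0.2, -0.1, -0.4]
gripper_width: 0.0
```

>>> {"op": "send_rows", "data": {
  "linear": [
    [3,0,0],
    [6,0,0],
    [9,0,0],
    [9,0,0]
  ],
  "spin": [0,0,0,0],
  "gripper": [1,1,1,1]
}}

```text
t: 5.47
tool_pos: [0.6038, -0.0069, 0.034]
eef_rot: [-3.126, 0.314, -0.001]
ft_force: [-0.9, -0.6, -0.3]
gripper_width: 0.001
```

```bash
cat > look.py <<'E'
from station import ctrl
from h import *
import sys
tag=sys.argv[1]
x=np.array([.980,-.199]);y=np.array([.199,.980])
L0=np.array([.6447,.1195]) # loaded front face home
c=ctrl.camera("side")
h=c["img"].astype(int)
o=(h[...,0]>1.8*h[...,1])&(h[...,1]>1.5*h[...,2])&(h[...,0]>80)
k,l,s,ce=cv2.connectedComponentsWithStats(o.astype(np.uint8))
for i in range(1,k):
    if s[i,4]<40: continue
    p=pts(c,l==i);m=np.median(p,0);q=p[(abs(p-m)<.06).all(1)]
    if 0.02<m[2]<.06 and len(q)>20:
        d=q[:,:2]-L0
        print(s[i][:2],"lane x of front",np.round(np.mean(d@x),4),"y",np.round([(d@y).min(),(d@y).max()],3),"z",q[:,2].max())
cv2.imwrite(f"pics/side{tag}.png",cv2.resize(c["img"][130:270,180:400,::-1],None,fx=3.5,fy=3.5))
c=ctrl.camera("scene")
cv2.imwrite(f"pics/scene{tag}.png",cv2.resize(c["img"][150:300,250:470,::-1],None,fx=3.5,fy=3.5))
ob=ctrl.get_obs();print(ob["t"],"tcp lane",(ob["tool_pos"][:2]-L0)@x,(ob["tool_pos"][:2]-L0)@y,ob["tool_pos"],ob["ft_force"])
E
python3 look.py 2
```

```text
[251 215] lane x of front 0.0001 y [-0.037  0.037] z 0.05036021469851535
[325 216] lane x of front -0.112 y [-0.167 -0.09 ] z 0.05071228624578773
5.5667 tcp lane -0.015751142266963877 -0.13208186014467452 [ 0.60297963 -0.00680562  0.03381943] [ 0.23289911  0.28867318 -0.15402588]
```

View pics/side2.png

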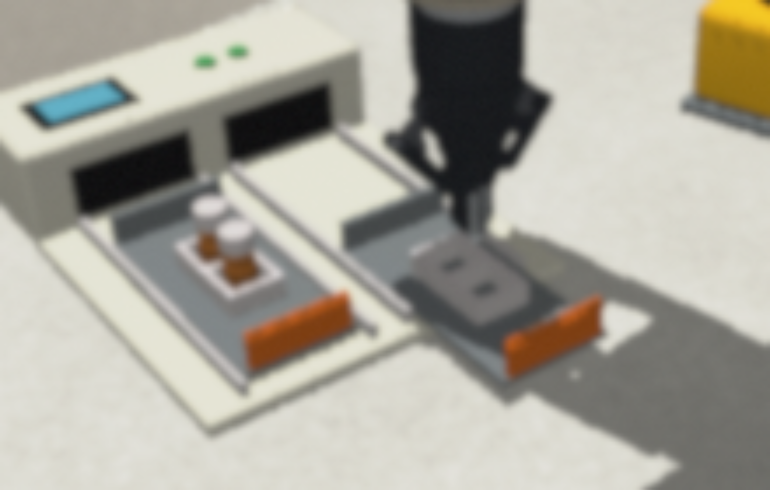

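View pics/scene2.png

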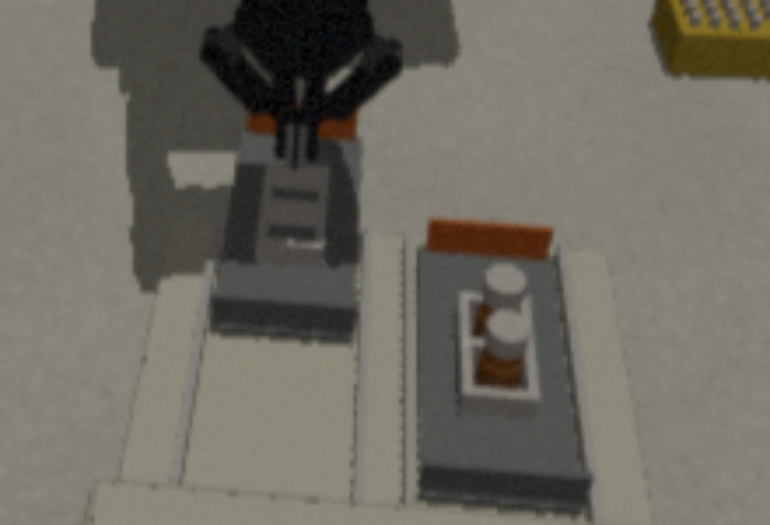

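The tray didn't move and the force stayed near zero, so the fingers must have passed above the lip. I'll measure where the fingertips really are against the reported TCP.

```bash
python3 - <<'E'
from station import ctrl
from h import *
ob=ctrl.get_obs();T=ob["tool_pos"];print(T,ob["joint_pos"],ob["eef_rot"])
for n in ["side","scene","wrist"]:
    c=ctrl.camera(n)
    uv=cv2.projectPoints(T.reshape(1,3),c["rvec"],c["tvec"],c["mtx"],None)[0].ravel()
    print(n,"TCP px",uv)
    img=c["img"][:,:,::-1].copy();cv2.circle(img,tuple(int(a) for a in uv),2,(0,255,0),-1)
    P=pts(c,np.ones((400,640),bool))
    if n!="wrist":
        r=(np.linalg.norm(P[:,:2]-T[:2],axis=1)<.05)&(P[:,2]>.045)&(P[:,2]<.3)
        # dark pixels
        q=P[r]
        for z in np.arange(.045,.12,.006):
            a=q[(q[:,2]>z)&(q[:,2]<z+.006)]
            if len(a): print(round(z,3),len(a),np.round(a.mean(0),3),np.round(a.min(0),3),np.round(a.max(0),3))
        u,v=uv.astype(int); img=cv2.resize(img[max(0,v-80):v+60,max(0,u-100):u+100],None,fx=4,fy=4,interpolation=0)
    cv2.imwrite(f"pics/tip_{n}.png",img)
E
```

```text
[ 0.60297963 -0.00680562  0.03381943] [-6.15699585e-02  6.10775439e-01  1.83557961e+00  3.52059210e-05
  6.95447660e-01  1.70937226e+00] [-3.12585625e+00  3.13904751e-01  3.31070086e-04]
side TCP px [314.28204251 208.29895275]
0.069 4 [ 0.597 -0.002  0.073] [ 0.592 -0.006  0.072] [0.608 0.003 0.075]
0.075 14 [ 0.594 -0.     0.079] [ 0.589 -0.01   0.076] [0.608 0.007 0.081]
0.081 26 [ 0.595 -0.     0.084] [ 0.589 -0.017  0.081] [0.612 0.009 0.087]
0.087 30 [ 0.596 -0.001  0.09 ] [ 0.589 -0.018  0.087] [0.612 0.01  0.093]
0.093 25 [ 0.596 -0.001  0.096] [ 0.59  -0.018  0.093] [0.611 0.01  0.099]
0.099 29 [0.596 0.001 0.102] [ 0.589 -0.018  0.1  ] [0.608 0.011 0.105]
0.105 19 [ 0.594 -0.001  0.108] [ 0.59  -0.014  0.105] [0.602 0.009 0.111]
0.111 23 [ 0.591 -0.002  0.115] [ 0.587 -0.028  0.111] [0.598 0.023 0.117]
0.117 49 [ 0.593 -0.002  0.12 ] [ 0.583 -0.032  0.117] [0.616 0.026 0.123]
scene TCP px [333.34052553 208.2697378 ]
0.075 16 [ 0.613 -0.009  0.078] [ 0.609 -0.02   0.075] [0.616 0.003 0.081]
0.081 24 [ 0.612 -0.008  0.084] [ 0.607 -0.02   0.081] [0.616 0.005 0.087]
0.087 25 [ 0.612 -0.009  0.09 ] [ 0.606 -0.02   0.087] [0.616 0.005 0.092]
0.093 25 [ 0.612 -0.008  0.096] [ 0.608 -0.02   0.093] [0.616 0.004 0.099]
0.099 26 [ 0.612 -0.007  0.102] [ 0.606 -0.02   0.099] [0.617 0.004 0.105]
0.105 27 [ 0.61  -0.008  0.108] [ 0.597 -0.02   0.105] [0.616 0.006 0.111]
0.111 29 [ 0.613 -0.009  0.114] [ 0.605 -0.025  0.111] [0.619 0.01  0.117]
0.117 55 [ 0.613 -0.009  0.12 ] [ 0.594 -0.041  0.117] [0.622 0.02  0.123]
wrist TCP px [319.56762782 234.18052793]
```

View pics/tip_side.png

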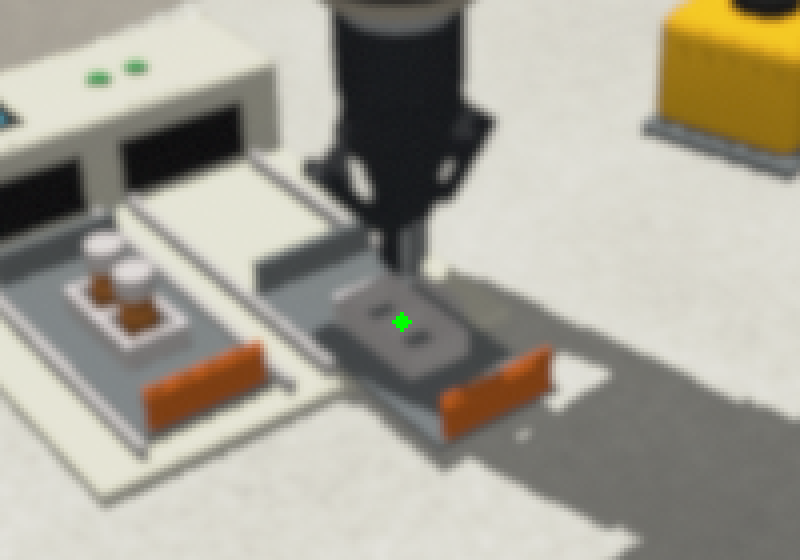

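View pics/tip_wrist.png

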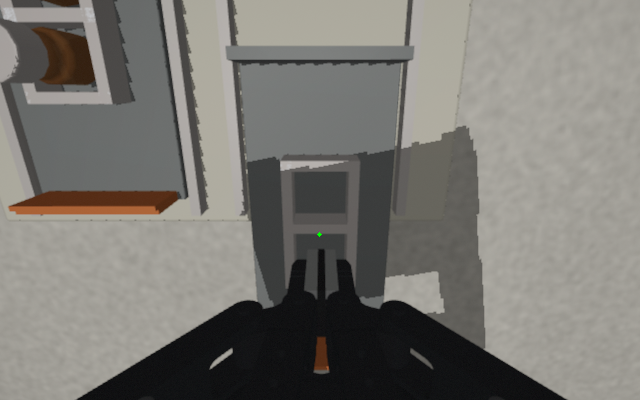

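The depth images put the real fingertip at z≈0.071 while the state reports 0.034. The tool z reading is about 37 mm too low, and x and y agree. The 37 mm gap means the tip cleared the lip by about 20 mm, and nothing was touched. I'll back out above the lip and come down by the camera's measure.

>>> {"op": "send_rows", "data": {
  "linear": [
    [-10,0,-15],
    [-45,0,-15],
    [-80,0,-15],
    [-110,0,-15],
    [-127,0,-15]
  ],
  "spin": [0,0,0,0,0],
  "gripper": [1,1,1,1,1]
}}

```text
t: 6.13
tool_pos: [0.4746, 0.0189, 0.0486]
eef_rot: [3.126, -0.314, -0.004]
ft_force: [1.1, -0.4, -0.7]
gripper_width: -0.003
```

>>> {"op": "send_rows", "data": {
  "linear": [
    [0,0,0],
    [0,0,15],
    [0,0,30],
    [0,0,40],
    [0,0,40]
  ],
  "spin": [0,0,0,0,0],
  "gripper": [1,1,1,1,1]
}}

```text
t: 6.55
tool_pos: [0.4782, 0.0184, 0.0072]
eef_rot: [3.126, -0.314, -0.003]
ft_force: [-0.2, -0.5, 0.0]
gripper_width: -0.003
```

```bash
cat > tip.py <<'E'
from station import ctrl
from h import *
ob=ctrl.get_obs();T=ob["tool_pos"];print(T,ob["ft_force"],ob["t"])
for n in ["side","scene"]:
    c=ctrl.camera(n)
    P=pts(c,c["img"].max(2)<75)
    q=P[(np.linalg.norm(P[:,:2]-T[:2],axis=1)<.022)&(P[:,2]>.012)&(P[:,2]<.3)]
    for z in np.arange(.012,.075,.006):
        a=q[(q[:,2]>z)&(q[:,2]<z+.006)]
        if len(a): print(n,round(z,3),len(a),np.round(a.mean(0),3))
E
python3 tip.py; python3 look.py 3
```

```text
[0.47816712 0.01835225 0.00717369] [-0.22217202 -0.51011285  0.00834417] 6.55
side 0.054 16 [0.475 0.03  0.058]
side 0.06 9 [0.475 0.031 0.064]
side 0.066 13 [0.475 0.032 0.07 ]
side 0.072 15 [0.473 0.029 0.075]
scene 0.048 12 [0.489 0.018 0.052]
scene 0.054 17 [0.488 0.016 0.058]
scene 0.06 20 [0.488 0.018 0.063]
scene 0.066 21 [0.488 0.016 0.069]
scene 0.072 21 [0.487 0.016 0.075]
[251 215] lane x of front 0.0001 y [-0.037  0.037] z 0.0513161240237403
[326 221] lane x of front -0.1126 y [-0.141 -0.093] z 0.05988825372353273
6.75 tcp lane -0.14192820325643907 -0.13204010463808105 [0.47933455 0.01834451 0.00914996] [0.18180605 0.67215353 0.50002026]
```

View pics/side3.png

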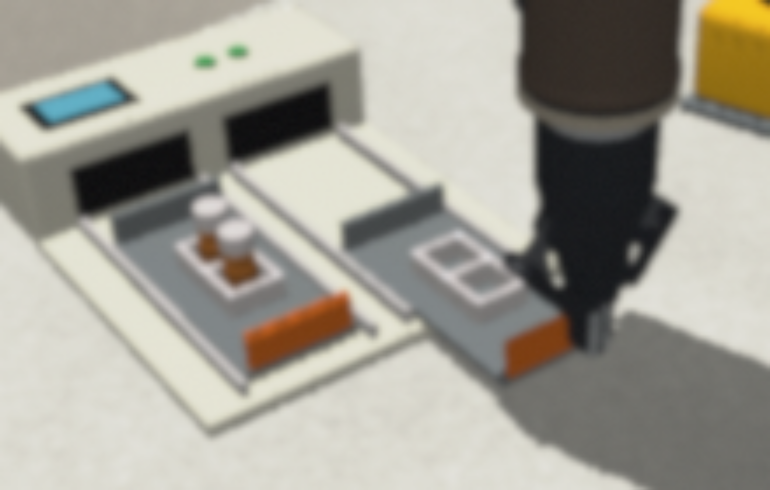

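```bash
cat > tip.py <<'E'
from station import ctrl
from h import *
ob=ctrl.get_obs();T=ob["tool_pos"];print(T,ob["ft_force"],ob["t"])
x=np.array([.980,-.199]);y=np.array([.199,.980])
c=ctrl.camera("side")
P=pts(c,np.ones((400,640),bool)); d=P[:,:2]-T[:2]
h=(np.abs(d@x)<.016)&(np.abs(d@y)<.02)&(P[:,2]<.12)&(P[:,2]>-.01)
for z in np.arange(.004,.08,.004):
    a=h&(P[:,2]>z)&(P[:,2]<z+.004)
    print(round(z,3),a.sum(),np.round([(d[a]@x).mean(),(d[a]@y).mean()],4) if a.any() else "")
E
python3 tip.py
```

```text
[0.47933455 0.01834451 0.00914996] [0.18180605 0.67215353 0.50002026] 6.75
0.004 0 
0.008 0 
0.012 0 
0.016 0 
0.02 0 
0.024 0 
0.028 0 
0.032 0 
0.036 0 
0.04 0 
0.044 1 [-0.0045  0.0074]
0.048 6 [-0.0104  0.0031]
0.052 12 [-0.0099  0.006 ]
0.056 13 [-0.01    0.0029]
0.06 18 [-0.0083  0.007 ]
0.064 22 [-0.0091  0.0043]
0.068 15 [-0.0074  0.009 ]
0.072 21 [-0.0089  0.0045]
0.076 15 [-0.0088  0.0057]
```

The offset is confirmed: tip at about 0.046 against 0.009 reported. I'll go down 13 mm and push.

>>> {"op": "send_rows", "data": {
  "linear": [
    [0,0,7],
    [0,0,13],
    [6,0,13],
    [14,0,13],
    [22,0,13]
  ],
  "spin": [0,0,0,0,0],
  "gripper": [1,1,1,1,1]
}}

```text
t: 7.22
tool_pos: [0.5012, 0.0139, -0.0044]
eef_rot: [3.126, -0.314, -0.0]
ft_force: [-2.9, 2.2, -1.2]
gripper_width: 0.0
```

>>> {"op": "send_rows", "data": {
  "linear": [
    [8,0,0],
    [16,0,0],
    [24,0,0],
    [32,0,0],
    [40,0,0]
  ],
  "spin": [0,0,0,0,0],
  "gripper": [1,1,1,1,1]
}}

```text
t: 7.63
tool_pos: [0.5403, 0.0059, -0.0043]
eef_rot: [-3.126, 0.314, 0.0]
ft_force: [-3.3, 2.1, -2.2]
gripper_width: 0.003
```

```bash
python3 look.py 4
```

```text
[251 215] lane x of front 0.0001 y [-0.037  0.037] z 0.05057768607056238
[314 216] lane x of front -0.0707 y [-0.127 -0.09 ] z 0.04831068130864221
7.7333 tcp lane -0.07821194241530113 -0.132036386926274 [ 0.54177716  0.00566863 -0.0041068 ] [1.15246961 0.23857688 0.40444773]
```

View pics/side4.png

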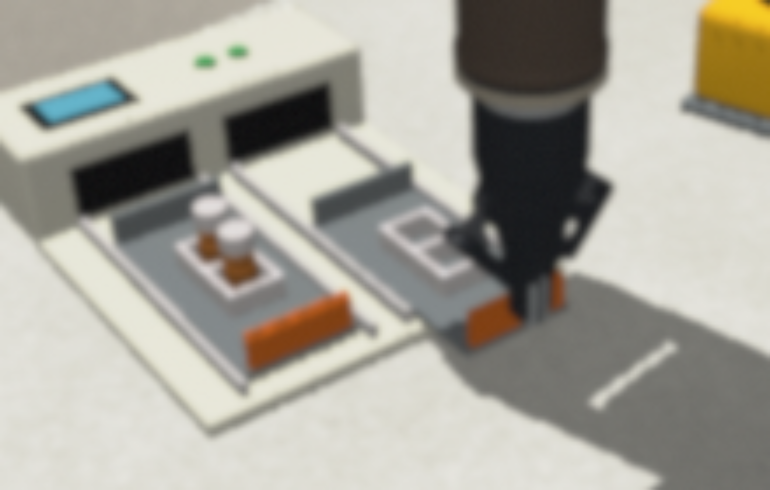

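The tray follows the fingers, 71 mm to go.

>>> {"op": "send_rows", "data": {
  "linear": [
    [10,0,0],
    [22,0,0],
    [34,0,0],
    [46,0,0],
    [56,0,0]
  ],
  "spin": [0,0,0,0,0],
  "gripper": [1,1,1,1,1]
}}

```text
t: 8.15
tool_pos: [0.5948, -0.0053, -0.0044]
eef_rot: [3.126, -0.314, -0.001]
ft_force: [-3.1, 1.4, -0.3]
gripper_width: -0.001
```

>>> {"op": "send_rows", "data": {
  "linear": [
    [4,0,0],
    [8,0,0],
    [11,0,0],
    [13,0,0],
    [14,0,0]
  ],
  "spin": [0,0,0,0,0],
  "gripper": [1,1,1,1,1]
}}

```text
t: 8.57
tool_pos: [0.6081, -0.0079, -0.0043]
eef_rot: [3.126, -0.314, -0.0]
ft_force: [-1.9, 0.4, 0.3]
gripper_width: 0.002
```

>>> {"op": "send_rows", "data": {
  "linear": [
    [1,0,0],
    [2,0,0],
    [3,0,0]
  ],
  "spin": [0,0,0],
  "gripper": [1,1,1]
}}

```text
t: 8.82
tool_pos: [0.609, -0.0081, -0.0044]
eef_rot: [-3.126, 0.314, 0.006]
ft_force: [-16.0, 3.4, 12.2]
gripper_width: -0.002
```

```bash
python3 look.py 5
```

```text
[297 203] lane x of front -0.0007 y [-0.127 -0.09 ] z 0.05093244726496095
[251 215] lane x of front 0.0 y [-0.037  0.037] z 0.05146998552354429
8.9167 tcp lane -0.009625588733244289 -0.1321509118458272 [ 0.60896893 -0.00809227 -0.00442348] [-11.52081131   3.11927685   8.53230696]
```

The tray is home: it is against its stop with 16 N on the tool, and vision puts the lip at -0.7 mm. I'll back off, lift, and check the gripper's profile above the tip before going near the vials.

>>> {"op": "send_rows", "data": {
  "linear": [
    [0,0,0],
    [-10,0,0],
    [-30,0,0],
    [-30,0,-30],
    [-30,0,-70]
  ],
  "spin": [0,0,0,0,0],
  "gripper": [1,1,1,1,1]
}}

```text
t: 9.33
tool_pos: [0.5781, -0.0021, 0.0637]
eef_rot: [3.126, -0.314, -0.009]
ft_force: [1.3, 0.1, 0.5]
gripper_width: -0.001
```

>>> {"op": "send_rows", "data": {
  "linear": [
    [0,0,-20],
    [0,0,-40],
    [0,0,-40]
  ],
  "spin": [0,0,0],
  "gripper": [1,1,1]
}}

```text
t: 9.58
tool_pos: [0.5842, -0.0025, 0.1098]
eef_rot: [-3.126, 0.314, -0.011]
ft_force: [0.6, 0.5, 0.1]
gripper_width: -0.002
```

```bash
python3 look.py 6; python3 - <<'E'
from station import ctrl
from h import *
ob=ctrl.get_obs();T=ob["tool_pos"].copy();print(T)
x=np.array([.980,-.199]);y=np.array([.199,.980])
for n in ["side","scene"]:
    c=ctrl.camera(n)
    P=pts(c,np.ones((400,640),bool)); d=P[:,:2]-T[:2]
    h=(np.linalg.norm(d,axis=1)<.09)&(P[:,2]>.09)
    for z in np.arange(T[2]+.022,T[2]+.16,.008):
        a=h&(P[:,2]>z)&(P[:,2]<z+.008)
        if a.any(): print(n,"above rep TCP",round(z-T[2],3),a.sum(),"x",np.round([(d[a]@x).min(),(d[a]@x).max()],3),"y",np.round([(d[a]@y).min(),(d[a]@y).max()],3))
E
```

```text
[298 197] lane x of front -0.0002 y [-0.166 -0.093] z 0.04843998124458723
[251 215] lane x of front 0.0002 y [-0.036  0.037] z 0.051203711243945904
9.6833 tcp lane -0.03684581925207228 -0.13193946186455702 [ 0.58233521 -0.00246823  0.10654884] [ 0.15354584 -0.32806524 -0.34167201]
[ 0.58233521 -0.00246823  0.10654884]
side above rep TCP 0.038 19 x [-0.015  0.005] y [-0.012  0.012]
side above rep TCP 0.046 38 x [-0.014  0.003] y [-0.013  0.014]
side above rep TCP 0.054 40 x [-0.016  0.003] y [-0.012  0.015]
side above rep TCP 0.062 40 x [-0.016  0.004] y [-0.011  0.015]
side above rep TCP 0.07 34 x [-0.015  0.002] y [-0.011  0.015]
side above rep TCP 0.078 51 x [-0.016 -0.007] y [-0.028  0.028]
side above rep TCP 0.086 101 x [-0.017  0.009] y [-0.037  0.037]
side above rep TCP 0.094 90 x [-0.016  0.01 ] y [-0.04   0.044]
side above rep TCP 0.102 121 x [-0.021  0.014] y [-0.049  0.05 ]
side above rep TCP 0.11 118 x [-0.021  0.006] y [-0.053  0.056]
side above rep TCP 0.118 140 x [-0.021  0.007] y [-0.059  0.062]
side above rep TCP 0.126 183 x [-0.023  0.011] y [-0.058  0.063]
side abov
[... 579 characters left out ...]
CP 0.078 72 x [-0.006  0.014] y [-0.029  0.03 ]
scene above rep TCP 0.086 129 x [-0.014  0.016] y [-0.038  0.036]
scene above rep TCP 0.094 121 x [-0.011  0.015] y [-0.042  0.043]
scene above rep TCP 0.102 112 x [-0.013  0.02 ] y [-0.049  0.047]
scene above rep TCP 0.11 140 x [-0.01  0.02] y [-0.055  0.056]
scene above rep TCP 0.118 172 x [-0.004  0.018] y [-0.061  0.06 ]
scene above rep TCP 0.126 225 x [-0.013  0.021] y [-0.061  0.059]
scene above rep TCP 0.134 171 x [-0.005  0.022] y [-0.053  0.05 ]
scene above rep TCP 0.142 177 x [-0.006  0.021] y [-0.043  0.041]
scene above rep TCP 0.15 116 x [-0.006  0.014] y [-0.04   0.041]
scene above rep TCP 0.158 20 x [0.007 0.029] y [-0.036  0.036]
```

View pics/side6.png

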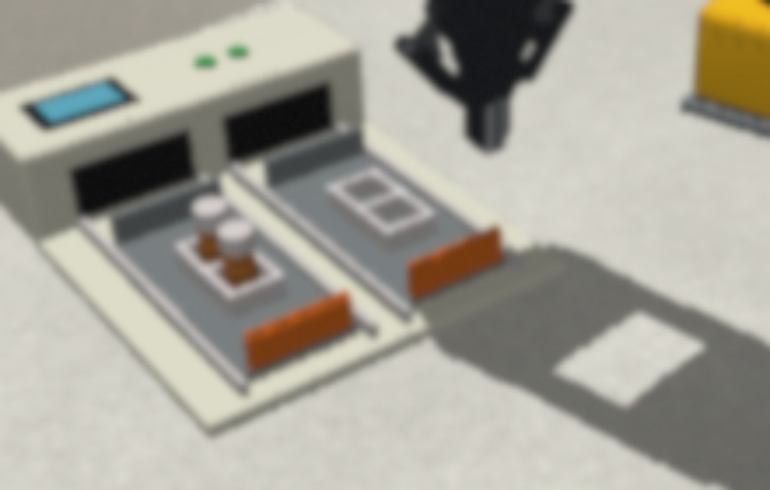

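Both lips now line up at home. I'll move over the loaded tray's pocket and go down behind its lip.

>>> {"op": "send_rows", "data": {
  "linear": [
    [10,-30,0],
    [25,-60,0],
    [40,-90,0],
    [55,-120,0],
    [67,-132,0]
  ],
  "spin": [0,0,0,0,0],
  "gripper": [1,1,1,1,1]
}}

```text
t: 10.2
tool_pos: [0.6745, 0.1169, 0.1042]
eef_rot: [-3.126, 0.312, 0.001]
ft_force: [-1.4, -0.2, 0.5]
gripper_width: 0.001
```

>>> {"op": "send_rows", "data": {
  "linear": [
    [0,0,0],
    [0,0,15],
    [0,0,30],
    [0,0,40],
    [0,0,40]
  ],
  "spin": [0,0,0,0,0],
  "gripper": [1,1,1,1,1]
}}

```text
t: 10.62
tool_pos: [0.6713, 0.113, 0.0624]
eef_rot: [3.125, -0.314, -0.008]
ft_force: [-0.6, 0.4, 0.6]
gripper_width: 0.003
```

```bash
python3 look.py 7; python3 tip.py|tail -14; python3 - <<'E'
from station import ctrl
import cv2
cv2.imwrite("pics/w7.png",ctrl.camera("wrist")["img"][:,:,::-1])
E
```

```text
[297 197] lane x of front -0.0001 y [-0.166 -0.09 ] z 0.04938358118437088
[251 215] lane x of front 0.0002 y [-0.037  0.039] z 0.05113428318525411
10.7167 tcp lane 0.02902210806342407 -0.000541766229719926 [0.67303383 0.11319368 0.06504425] [ 0.65361685 -0.04849564  0.64980792]
0.024 0 
0.028 0 
0.032 0 
0.036 0 
0.04 0 
0.044 0 
0.048 0 
0.052 0 
0.056 0 
0.06 0 
0.064 0 
0.068 0 
0.072 0 
0.076 0
```

View pics/w7.png

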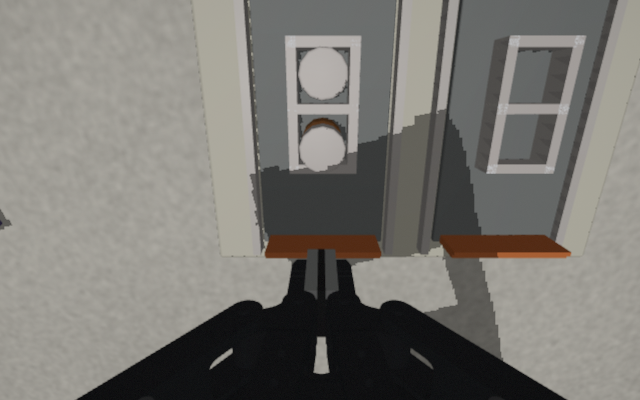

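View pics/side7.png

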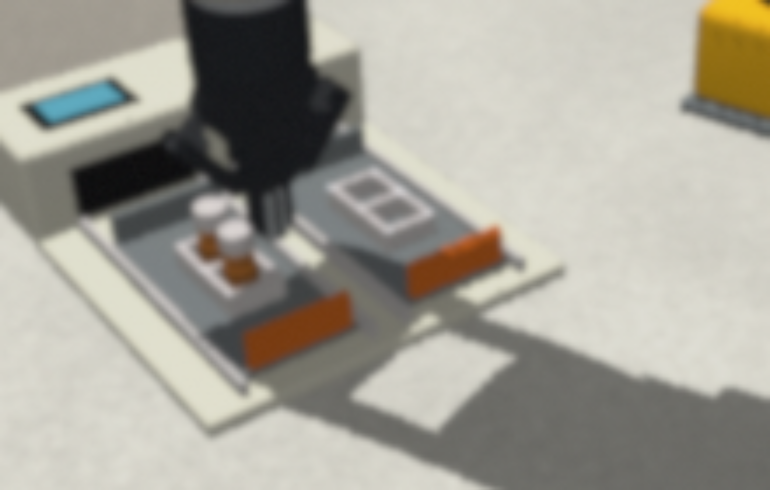

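The fingers hang about 0.10 m up, centred on the loaded lane and behind the lip, clear of the vials. I'll go down into the pocket.

>>> {"op": "send_rows", "data": {
  "linear": [
    [0,0,18],
    [0,0,36],
    [0,0,54],
    [0,0,67],
    [0,0,67]
  ],
  "spin": [0,0,0,0,0],
  "gripper": [1,1,1,1,1]
}}

```text
t: 11.23
tool_pos: [0.6723, 0.1133, -0.0033]
eef_rot: [3.125, -0.314, -0.004]
ft_force: [-1.9, -0.6, 0.5]
gripper_width: -0.001
```

```bash
python3 look.py 8
```

```text
[297 197] lane x of front -0.0001 y [-0.166 -0.09 ] z 0.049612430343198566
[251 215] lane x of front 0.0 y [-0.039  0.039] z 0.050010500599167174
11.3333 tcp lane 0.029721648566870772 -7.22209374158278e-05 [ 0.67381281  0.11351462 -0.00092413] [ 0.3772246   0.11276661 -0.13293333]
```

View pics/side8.png

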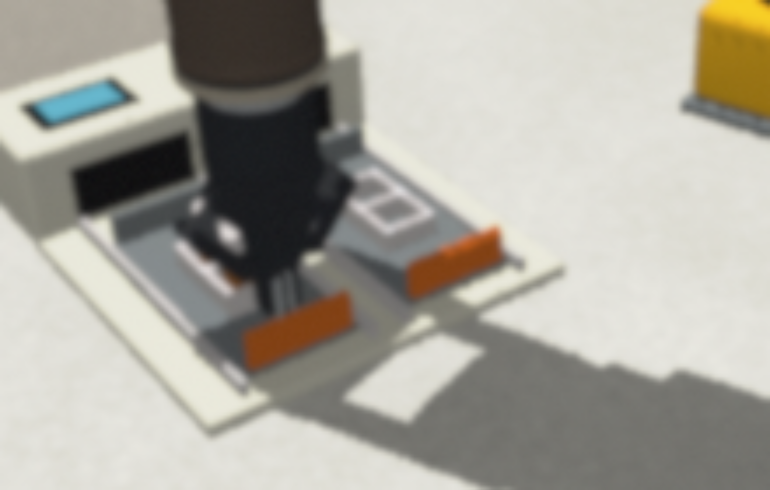

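View pics/scene8.png

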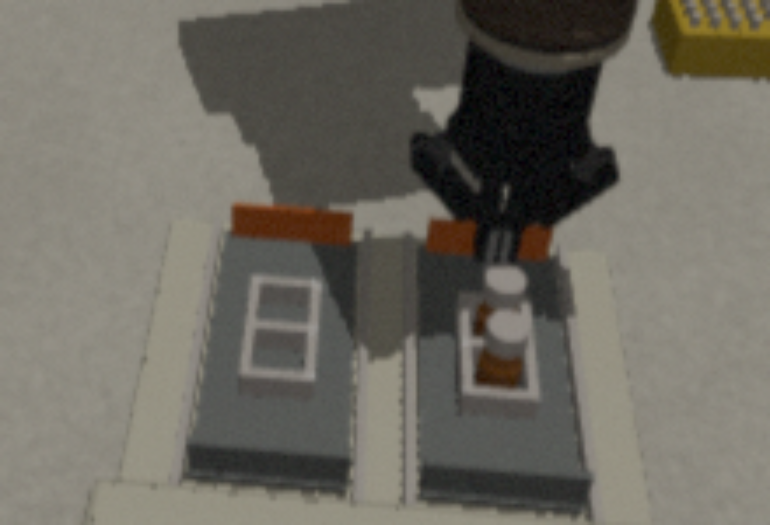

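The fingertips are in the pocket behind the lip with the vials untouched. I'll draw gently.

>>> {"op": "send_rows", "data": {
  "linear": [
    [-4,0,0],
    [-8,0,0],
    [-12,0,0],
    [-17,0,0],
    [-22,0,0]
  ],
  "spin": [0,0,0,0,0],
  "gripper": [1,1,1,1,1]
}}

```text
t: 11.75
tool_pos: [0.6525, 0.1181, -0.0005]
eef_rot: [-3.126, 0.314, -0.003]
ft_force: [2.5, 0.2, 2.2]
gripper_width: 0.001
```

>>> {"op": "send_rows", "data": {
  "linear": [
    [-6,0,0],
    [-13,0,0],
    [-20,0,0],
    [-27,0,0],
    [-34,0,0]
  ],
  "spin": [0,0,0,0,0],
  "gripper": [1,1,1,1,1]
}}

```text
t: 12.17
tool_pos: [0.6181, 0.1249, -0.0012]
eef_rot: [-3.126, 0.314, -0.0]
ft_force: [4.0, 0.3, 2.1]
gripper_width: -0.003
```

```bash
python3 look.py 9
```

```text
[298 197] lane x of front -0.0 y [-0.168 -0.092] z 0.05087586346092559
[261 224] lane x of front -0.0452 y [-0.037  0.04 ] z 0.05138228204185519
12.2667 tcp lane -0.028484632935189626 -0.0002945760173536264 [ 0.61672647  0.12487975 -0.00156687] [-1.17594393 -0.1762997   0.6511943 ]
```

View pics/side9.png

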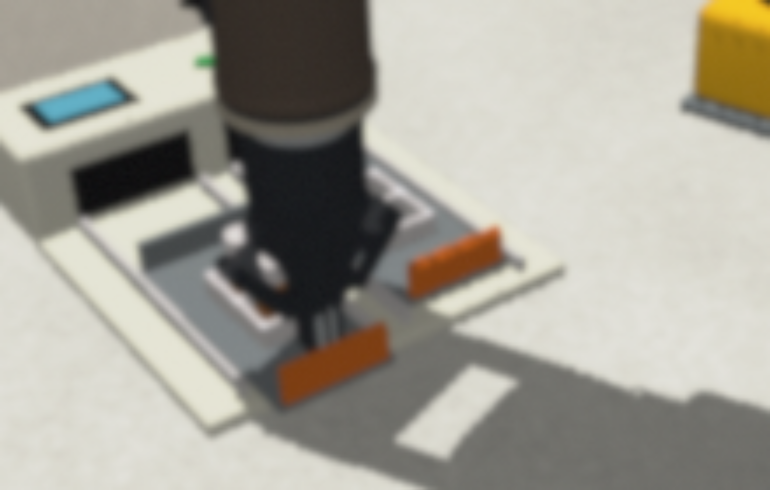

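45 mm out, and the empty tray is still home. I have 85 mm left.

>>> {"op": "send_rows", "data": {
  "linear": [
    [-6,0,0],
    [-13,0,0],
    [-20,0,0],
    [-28,0,0],
    [-36,0,0]
  ],
  "spin": [0,0,0,0,0],
  "gripper": [1,1,1,1,1]
}}

```text
t: 12.68
tool_pos: [0.5826, 0.132, -0.0014]
eef_rot: [3.126, -0.314, -0.0]
ft_force: [2.7, -1.6, -0.5]
gripper_width: 0.003
```

>>> {"op": "send_rows", "data": {
  "linear": [
    [-8,0,0],
    [-16,0,0],
    [-24,0,0],
    [-32,0,0],
    [-38,0,0]
  ],
  "spin": [0,0,0,0,0],
  "gripper": [1,1,1,1,1]
}}

```text
t: 13.1
tool_pos: [0.5451, 0.1396, -0.0013]
eef_rot: [3.126, -0.314, -0.001]
ft_force: [3.0, -1.2, -2.1]
gripper_width: -0.001
```

>>> {"op": "send_rows", "data": {
  "linear": [
    [-3,0,0],
    [-6,0,0],
    [-8,0,0],
    [-10,0,0],
    [-11,0,0]
  ],
  "spin": [0,0,0,0,0],
  "gripper": [1,1,1,1,1]
}}

```text
t: 13.52
tool_pos: [0.5355, 0.1416, -0.0013]
eef_rot: [-3.126, 0.314, -0.0]
ft_force: [2.1, -2.0, 0.2]
gripper_width: 0.002
```

```bash
python3 look.py 10
```

```text
[309 197] lane x of front 0.0001 y [-0.167 -0.127] z 0.05140339401105212
[281 242] lane x of front -0.1296 y [-0.039  0.04 ] z 0.051132916894822876
13.6167 tcp lane -0.1115506668732715 -0.00011065617132025291 [ 0.53535844  0.14159012 -0.00128868] [ 0.42002997 -0.86391088  0.56292102]
```

>>> {"op": "send_rows", "data": {
  "linear": [
    [-1,0,0],
    [-2,0,0],
    [-2,0,0]
  ],
  "spin": [0,0,0],
  "gripper": [1,1,1]
}}

```text
t: 13.87
tool_pos: [0.5353, 0.1418, -0.0012]
eef_rot: [-3.126, 0.314, -0.004]
ft_force: [9.6, -6.5, -5.9]
gripper_width: -0.003
```

>>> {"op": "send_rows", "data": {
  "linear": [
    [4,0,0],
    [10,0,0],
    [13,0,0],
    [13,0,-15],
    [13,0,-40]
  ],
  "spin": [0,0,0,0,0],
  "gripper": [1,1,1,1,1]
}}

```text
t: 14.28
tool_pos: [0.5447, 0.1389, 0.0371]
eef_rot: [3.125, -0.314, -0.007]
ft_force: [-0.0, -0.6, 0.1]
gripper_width: -0.006
```

>>> {"op": "send_rows", "data": {
  "linear": [
    [0,0,-35],
    [0,0,-70],
    [0,0,-105],
    [0,0,-140],
    [0,0,-140]
  ],
  "spin": [0,0,0,0,0],
  "gripper": [1,1,1,1,1]
}}

```text
t: 14.7
tool_pos: [0.5497, 0.1401, 0.1852]
eef_rot: [-3.123, 0.314, -0.013]
ft_force: [1.3, 0.2, 0.9]
gripper_width: -0.001
```

```bash
python3 look.py 11
```

```text
[298 197] lane x of front -0.0001 y [-0.165 -0.092] z 0.04956645616041267
[281 242] lane x of front -0.1297 y [-0.038  0.039] z 0.05176321834620963
14.8 tcp lane -0.09961494908407305 0.0002639796462670651 [0.54712998 0.13958205 0.18016141] [-0.52771953 -0.29706244 -0.71928731]
```

View pics/side11.png

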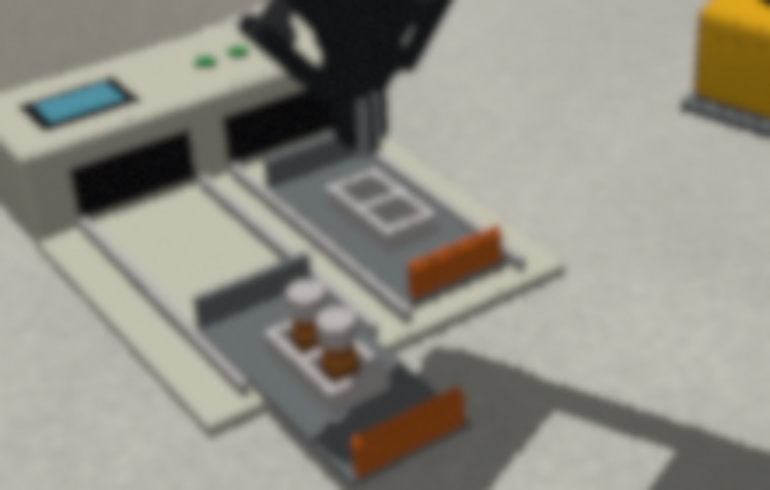

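View pics/scene11.png

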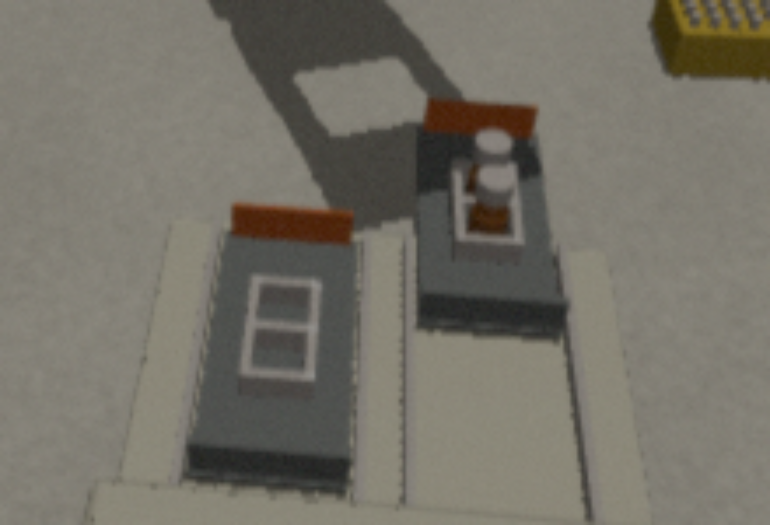

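The loaded tray is fully out at 129.7 mm, the empty tray is home at 0, both vials stand in their wells, and the arm is clear above. I'll hand the job in.

```bash
python3 -c "
from station import ctrl
print(ctrl.job_done())"
```

```text
the job is handed in; nothing more can be done
None
```

The changeover is done and handed in at about 15 s of the 45 s allowed. I pushed the empty tray home with the fingertips shut. Then I set them behind the loaded tray's lip and drew it out to its stop.

- **Last checks:** in the side camera the loaded lip is 129.7 mm out and the empty lip within 1 mm of home. Both vials stand in their wells, and the fingers are shut well above everything.
- **Bystanders:** I did not re-measure the bottle, rack and mixer at the end. The arm passed well above the bottle and the mixer and did not go near the rack.
- **Disagreement found:** the reported tool height is about 37 mm lower than where the cameras put the real fingertip. Because of that, my first push passed above the empty tray's lip and touched nothing. After that I set heights from the depth images, and the push and draw then went as planned.

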